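# Put the paint markers' swapped caps right

## Task

The caps of the paint markers got mixed up: the red marker in the slanted stand wears the blue cap, and the blue marker stands open and is drying out while the red cap was left on the table. Pull the blue cap off and press both caps fully home, each on the marker of its own colour: push until the cap clicks and sits square and closed on its seal ring, even if the marker sinks in the stand first, but do not ram it. Leave the yellow marker capped and the other things on the table where they are.

Things in the scene. Friction and masses are not known exactly. Their poses are not given: they have to be found in the camera images.
- stand: Slanted wooden marker stand, fixed: foot 105 x 300 mm, origin under its middle, y along the row. It holds three markers, nib up, 80 mm apart, leaning 25 degrees to its front (-x); which is in which bore varies. At the bottom of a bore a marker's origin is 128 mm above the table, 50 mm in front of the stand's origin, at y = -80, 0 or 80 mm, and 46 mm above the upper board, along the marker.
- red_marker: Red jumbo marker, wrongly wearing the blue cap; starts at the bottom of its bore. Barrel 30 mm wide. Origin: centre of the top face of the black rubber seal ring (29 mm wide) on its shoulder, where a cap's mouth seats; z along the marker to the nib, y along the row. Above the ring a white neck, 18.8 mm wide up to 16 mm, tapers to the nib's tip (6 mm wide) at 38 mm. All markers are alike.
- blue_marker: Blue jumbo marker, standing open; starts 5 to 17 mm above the bottom of its bore. Origin and axes as for the red one. Every marker slides along its axis in a rubber-lined bore, with about 6 N of friction: pushed or pulled by a cap it may sink or ride up, 18 mm in all, between the bottom of the bore and a collar that keeps it from coming out of the stand.
- yellow_marker: Yellow jumbo marker, rightly capped; starts at the bottom of its bore. Origin and axes as for the red one. Each marker has three sprung white snap nubs on its neck, 9 mm above the seal ring, which hold the cap. The seal ring is springy: it gives about 1 mm per 14 N, and over some 45 N (3.5 mm) it would be crushed.
- red_cap: Red cap, standing mouth down on the table. Ribbed cylinder 30 mm wide, 47 mm long, about 20 g, closed at one end, mouth 20.8 mm wide. Origin: centre of the mouth; z to the closed end. Pushed on straight, a cap meets the snap nubs about 14 mm before home and clicks over them at 9 to 12 N; home, its origin is at its marker's origin, within 1 mm.
- blue_cap: Blue cap, like the red one in size, origin and axes; at the start clicked home on the red marker. It comes off with a pull of 9 to 12 N along the marker (which may ride up with it first, by up to 18 mm) and is clear of the nib when 40 mm above its home on the marker.
- yellow_cap: Yellow cap, like the red one in size, origin and axes; home on the yellow marker, where it stays.
- shell_basket: Round wooden basket of eggshell pieces, 176 mm wide and about 75 mm tall; origin at the centre of its underside. Leave it.
- lacquer_tin: Round tin of black lacquer, 75 mm wide and 87 mm tall; origin at the centre of its underside. Leave it.
- brush_jar: White ceramic jar of brushes, 80 mm wide, 100 mm tall, the brushes up to 230 mm; origin at the centre of its underside. Leave it.
- glue_bottle: Amber glue bottle with a white spout, 48 mm wide and 128 mm tall; origin at the centre of its underside. Leave it.

How it is judged:
By the outcome, as a careful person would: the job done as asked, in the order asked, and still so for the second after the job is handed in, with the robot touching nothing.
It also fails if it takes over 61 s, if anything falls off the work surface, if the arm or the gripper's body presses on something with over 40 N, if the wrist force passes 120 N, or if a joint passes its speed limit or range.

## Robot

A 6-joint arm with a two-finger parallel gripper is mounted at the origin on the work surface. World frame = base frame: x ahead of the robot, y to its left, z up, the work surface at z = 0. Lengths are in m, angles in degrees, forces in N, time in s.
With the tool pointing down it reaches from about 0.375 to 0.9 m from the base axis. Payload 3.1 kg.
Tool frame: the origin (TCP) lies at the very end of the fingers, on their centre line; the grasp point (between the pads) lies 19 mm behind it; z points along the fingers, y is the direction in which the jaws open and shut (so a half turn about z gives the same grasp; the last joint's range is limited). The gripper opens to 87 mm and grips with 3 to 60 N. Pads are 19 mm wide; open, the fingers measure 117 mm over their backs; the gripper's body (75 mm by 190 mm) begins 51 mm behind the grasp point.
Start: joints at [54.345, 30.224, 82.088, -0, 67.689, -10.227], TCP at [0.268, 0.564, 0.223] pointing down, gripper open.
Joint ranges: [-176.69, 176.69], [-43.24, 126.21], [12.49, 139.97], [-82, 262], [0, 151.66], [-163.58, 163.58]. Speed limits (degrees/s): [159.86, 159.86, 180, 180, 180, 180].

## Interface

Orientations are given as a 3x3 rotation matrix whose columns are the frame's x, y, z axes.
In Python, from rig import bot gives the robot as it stands. The module is installed in compiled form; this text tells all that it offers.
- The arm moves only by the tool play_rows, never from a script. Its argument "targets" is a list of rows, each a list of 7 numbers: the closure, from 0 (fully open) to 1 (shut), then the shift along the world's x, y, z in m, then the turn, a rotation vector about the world's x, y, z in rad. A call has 1 to 12 rows; each row shifts and turns the commanded pose from where the row before left it; what a row does not reach is not made up. A row lasts 1/8 s, in which the tool goes at most 62.5 mm and 10.7 degrees, less where a joint would pass 70% of its speed; a pose out of reach is approached as far as the arm can. A call with a gripper value outside its range is refused whole. The fingers move at their own pace and stop on an object; the grip force is fixed at half the most. Time passes only in rows, so rows that do not move let the fingers close. It gives the time, the measured TCP pose, the force and the opening at its end, in the units of the state.
- bot.read_state(): the state, without advancing time (a new reading comes with each control period).
- bot.capture(name): name is "scene" or "top" or "wrist"; returns the picture (384x512x3 uint8, blue, green, red); there is no depth.
- bot.get_calibration(name): a dict with "fx", "fy", "cx", "cy" (pixels), "R" (3x3) and "t" (3): a world point X has camera coordinates R X + t. Camera axes: x right, y down, z forward; pixel columns grow to the right and rows downward; lengths in m; the calibration is good to about 2 mm. The wrist camera is an equidistant fisheye: a pixel r from the principal point sees the ray r / f radians off the axis. A picture is of the moment at which its call begins: read the wrist's pose just before it. get_calibration takes no time and is no camera call; for the wrist camera it gives the pose at the moment of the call.
- bot.hand_in(): hands the job in, once; it reports no verdict.
The state is a dict: "time_s": time; "joint_positions": joint angles; "qvel": joint speeds; "tau": joint torques, N m; "position": TCP position; "tcp_rot": TCP orientation; "force": force on the tool from outside, world axes, zero at the start; "moment": the same for the moment, N m; "opening": opening from 0.0 (shut) to 1.0 (fully open).
Only numpy, scipy, OpenCV 4.12 (cv2) and the standard library are available. Lean on these libraries where they do the work, as an engineer would, in place of code of your own. Each camera call takes 0.05 s, during which the arm holds its last target. There are 200 camera calls.

## Working session

There is one attempt and no reset: what is moved stays moved. The work goes in short steps, Python scripts to look and compute and a tool call to move; the robot and the scene stay as the last step left them, time stands still between calls to the robot, and variables do not carry over. Pictures are saved under pics/ and viewed, about 8 in all and at most 12, crops included, and the job is handed in when it is done.

Besides the shell and the picture viewer there is one more tool, called after "Request:" by a JSON object that holds its "method" and its "body". play_rows: Moves the arm, as the interface text tells. Its arguments: {"type":"object","properties":{"targets":{"type":"array","items":{"type":"array","items":{"type":"number"}}}},"required":["targets"]}

```bash
mkdir -p pics; ls; python3 - <<'E'
from rig import bot
import cv2
s=bot.read_state(); print(s['time_s'],s['position'],s['tcp_rot'],s['force'],s['opening'])
for n in ("scene","top","wrist"):
    c=bot.get_calibration(n); print(n,c)
a=bot.capture("scene");b=bot.capture("top")
cv2.imwrite("pics/scene0.png",cv2.resize(a,(800,600),interpolation=cv2.INTER_CUBIC))
cv2.imwrite("pics/top0.png",cv2.resize(b,(800,600),interpolation=cv2.INTER_CUBIC))
cv2.imwrite("raw_scene.png",a);cv2.imwrite("raw_top.png",b)
E
```

```text
pics
0.0 [0.26788424 0.56383182 0.22154562] [[-9.03134208e-01  4.29356412e-01 -1.29411588e-03]
 [ 4.29358195e-01  9.03132410e-01 -1.84109951e-03]
 [ 3.78270111e-04 -2.21839920e-03 -9.99997468e-01]] [ 0.20757496 -0.20347888  0.18988205] 0.9956110337695108
scene {'fx': 418.5748668145672, 'fy': 418.5748668145672, 'cx': 252.27660146108101, 'cy': 186.04831342594866, 'R': array([[ 0.03122106,  0.99942404,  0.01329755],
       [ 0.75083399, -0.01466954, -0.66032804],
       [-0.65975266,  0.03060039, -0.75085954]]), 't': array([-0.05387297, -0.36272   ,  1.69699994])}
top {'fx': 393.0229248471231, 'fy': 393.0229248471231, 'cx': 254.03066955572916, 'cy': 196.66819414490286, 'R': array([[-8.99031828e-03, -9.99959202e-01,  8.76876178e-04],
       [-9.77407172e-01,  8.60236504e-03, -2.11190007e-01],
       [ 2.11173848e-01, -2.75573045e-03, -9.77444634e-01]]), 't': array([0.00646271, 0.57284539, 1.16844416])}
wrist {'fx': 297.3186396354542, 'fy': 297.3186396354542, 'cx': 253.93273645325857, 'cy': 189.21655342574905, 'R': array([[ 0.42962767,  0.90300352, -0.00217145],
       [ 0.87353238, -0.41499424,  0.25440317],
       [ 0.22882582, -0.11119547, -0.96709581]]), 't': array([-0.62345078, -0.02993204,  0.3897001 ])}
```

View pics/scene0.png

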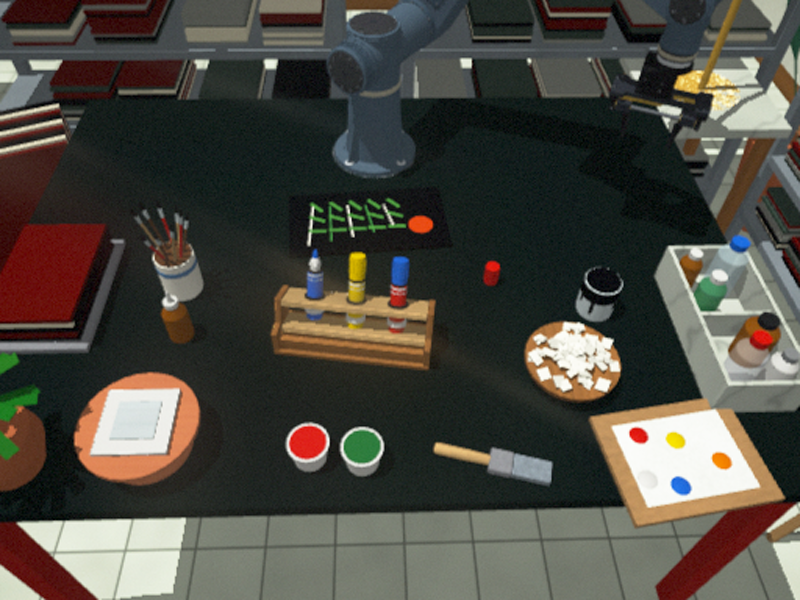

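View pics/top0.png

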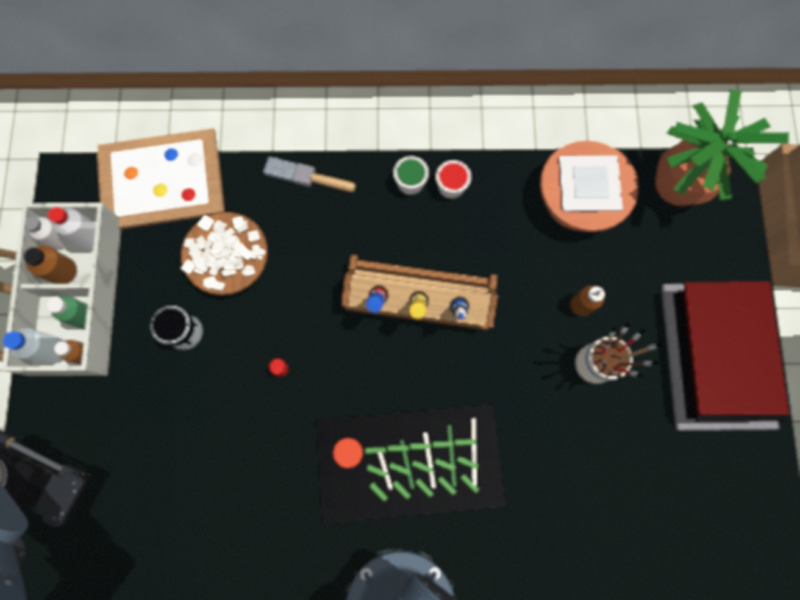

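```bash
python3 - <<'E'
import cv2,numpy as np
a=cv2.imread("raw_scene.png");b=cv2.imread("raw_top.png")
A=cv2.resize(a[157:217,170:330],None,fx=5,fy=5,interpolation=cv2.INTER_CUBIC)
B=cv2.resize(b[160:245,170:330],(800,425),interpolation=cv2.INTER_CUBIC)[:300]
B[0:0]
out=np.vstack([A,B])
for i in range(0,800,50):
    cv2.line(out,(i,0),(i,6),(255,255,255),1)
for j in range(0,600,50): cv2.line(out,(0,j),(6,j),(255,255,255),1)
cv2.imwrite("pics/crop1.png",np.clip(out.astype(float)*1.3,0,255).astype(np.uint8))
# red cap pixel blobs
for n,im,(x0,x1,y0,y1) in (("scene",a,(300,330,160,190)),("top",b,(165,192,222,248))):
    c=im[y0:y1,x0:x1].astype(int); m=(c[...,2]>70)&(c[...,2]>2*c[...,1])
    y,x=np.nonzero(m); print(n,len(x),x.mean()+x0,y.mean()+y0,x.min()+x0,x.max()+x0,y.min()+y0,y.max()+y0)
E
```

```text
scene 145 314.15862068965515 174.3655172413793 309 319 167 182
top 125 177.904 234.656 172 184 229 240
```

View pics/crop1.png

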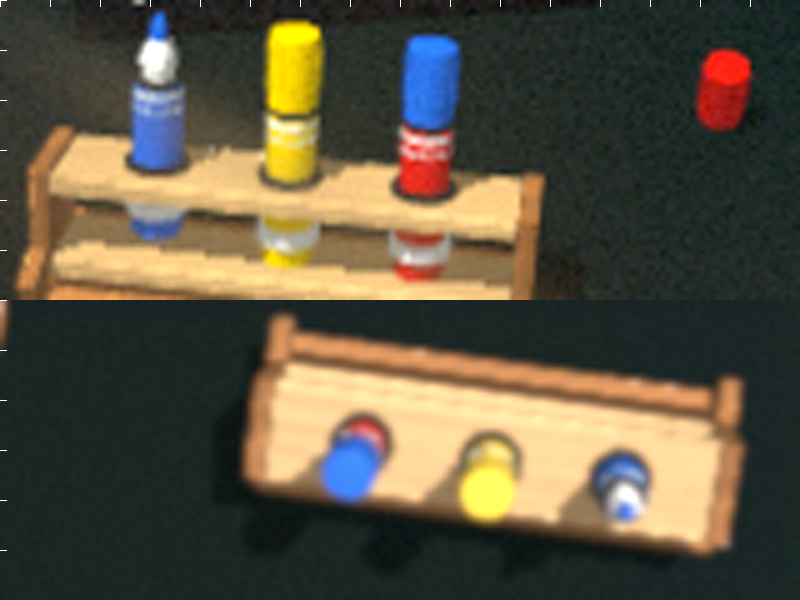

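```bash
cat > h.py <<'E'
import numpy as np, cv2
from rig import bot
from scipy.optimize import least_squares
from scipy.spatial.transform import Rotation as Ro
def proj(n,X,c=None):
    c=c or bot.get_calibration(n); p=np.asarray(c['R'])@X+c['t']
    if n=="wrist":
        r=np.hypot(p[0],p[1]); th=np.arctan2(r,p[2]); k=c['fx']*th/r
        return np.array([c['cx']+k*p[0],c['cy']+k*p[1]])
    return np.array([c['cx']+c['fx']*p[0]/p[2],c['cy']+c['fy']*p[1]/p[2]])
def axis(psi): return np.array([-np.sin(np.radians(25))*np.cos(psi),-np.sin(np.radians(25))*np.sin(psi),np.cos(np.radians(25))])
def org(P,i):  # bottom origin of bore i (-1,0,1)
    x,y,psi=P[:3]; c,s=np.cos(psi),np.sin(psi)
    return np.array([x-.05*c-.08*i*s,y-.05*s+.08*i*c,.128])
E
python3 - <<'E'
from h import *
f=lambda u,v,x0,y0:((u+.5)/5-.5+x0,(v+.5)/5-.5+y0)
obs=[("scene",0,.047,f(296,33,170,157)),("scene",1,.047,f(433,47,170,157)),("scene",0,0,f(291,118,170,157)),("scene",1,0,f(427,128,170,157)),("scene",-1,'t',f(159,13,170,157)),
("top",0,.047,f(488,194,170,160)),("top",1,.047,f(348,172,170,160)),("top",-1,'t',f(625,211,170,160))]
C={n:bot.get_calibration(n) for n in("scene","top")}
def res(P):
    r=[]
    for n,i,h,px in obs:
        h=.038+P[3] if h=='t' else h
        r+=list(proj(n,org(P,i)+h*axis(P[2]),C[n])-px)
    return np.array(r)
s=least_squares(res,[.7,0,-.1,.01]); print(s.x,np.degrees(s.x[2])); print(res(s.x).reshape(-1,2).round(2))
for i in(-1,0,1): print(i,org(s.x,i),axis(s.x[2]))
def rc(p): X=np.array([p[0],p[1],.0235]); return np.r_[proj("scene",X,C["scene"])-(314.16,174.37),proj("top",X,C["top"])-(177.9,234.66)]
q=least_squares(rc,[.5,.2]); print(q.x,rc(q.x))
E
```

```text
[ 0.61554219 -0.04471786 -0.15099394  0.01464828] -8.651315696136356
[[-0.35  0.47]
 [-0.2   0.31]
 [ 0.01 -1.54]
 [-0.07 -0.87]
 [-0.23  0.02]
 [-0.54 -0.89]
 [-0.37 -0.38]
 [ 0.09  0.08]]
-1 [ 0.55407742 -0.11628658  0.128     ] [-0.41780974  0.06357059  0.90630779]
0 [ 0.56611108 -0.03719682  0.128     ] [-0.41780974  0.06357059  0.90630779]
1 [0.57814475 0.04189295 0.128     ] [-0.41780974  0.06357059  0.90630779]
[0.45928748 0.24340655] [-0.16273887  0.49854949 -0.15838237  0.32495655]
```

```bash
cat >> h.py <<'E'
P0=[0.61554,-0.04472,-0.15099]
def Rt(psi):  # tool z=-axis, y along row
    z=-axis(psi); y=np.array([-np.sin(psi),np.cos(psi),0]); return np.c_[np.cross(y,z),y,z]
def delta(R,p,st=None):
    st=st or bot.read_state()
    w=Ro.from_matrix(R@np.asarray(st['tcp_rot']).T).as_rotvec()
    d=np.asarray(p)-st['position']; print("shift",d.round(4),"turn",w.round(4),np.degrees(np.linalg.norm(w)).round(1)); return d,w
E
python3 - <<'E'
from h import *
p=org(P0,1)+.099*axis(P0[2]); d,w=delta(Rt(P0[2]),p); print((d/12).round(4),(w/12).round(4))
E
```

```text
shift [ 0.2688 -0.5157 -0.0039] turn [-0.1265 -0.4196  0.2885] 30.1
[ 0.0224 -0.043  -0.0003] [-0.0105 -0.035   0.024 ]
```

Request:
{"method": "play_rows", "body": {"targets": [[0.42,0.0224,-0.043,0.004,-0.0105,-0.035,0.024],[0.42,0.0224,-0.043,0.004,-0.0105,-0.035,0.024],[0.42,0.0224,-0.043,0.002,-0.0105,-0.035,0.024],[0.42,0.0224,-0.043,0,-0.0105,-0.035,0.024],[0.42,0.0224,-0.043,0,-0.0105,-0.035,0.024],[0.42,0.0224,-0.043,0,-0.0105,-0.035,0.024],[0.42,0.0224,-0.043,0,-0.0105,-0.035,0.024],[0.42,0.0224,-0.043,0,-0.0105,-0.035,0.024],[0.42,0.0224,-0.043,0,-0.0105,-0.035,0.024],[0.42,0.0224,-0.043,-0.004,-0.0105,-0.035,0.024],[0.42,0.0224,-0.043,-0.004,-0.0105,-0.035,0.024],[0.42,0.0224,-0.043,-0.006,-0.0105,-0.035,0.024]]}}

```text
time_s: 1.6
position: [0.5376, 0.047, 0.2185]
tcp_rot: [[-0.895, 0.149, 0.42], [0.136, 0.989, -0.062], [-0.424, 0.002, -0.905]]
force: [0.8, 0.2, 0.0]
opening: 0.583
```

```bash
python3 - <<'E'
from h import *
s=bot.read_state();print(s['time_s'],s['opening'],s['force'])
d,w=delta(Rt(P0[2]),org(P0,1)+.099*axis(P0[2]))
c=bot.get_calibration("wrist"); im=bot.capture("wrist")
np.save("w1.npy",np.r_[np.asarray(c['R']).ravel(),c['t']])
cv2.imwrite("raw_w1.png",im)
for i in(-1,0,1): print(i,[proj("wrist",org(P0,i)+h*axis(P0[2]),c).round(1).tolist() for h in(0,.047,.053)])
cv2.imwrite("pics/w1.png",cv2.resize(im,(800,600),interpolation=cv2.INTER_CUBIC))
E
```

```text
1.6 0.5830465459524584 [0.79243898 0.15263411 0.01433035]
shift [-0.0008  0.0012 -0.0008] turn [-0.0017  0.0023 -0.0011] 0.2
-1 [[95.6, 189.3], [70.8, 203.2], [67.2, 205.3]]
0 [[169.3, 189.3], [153.6, 204.6], [151.2, 207.0]]
1 [[255.1, 189.2], [255.5, 205.2], [255.5, 207.7]]
```

View pics/w1.png

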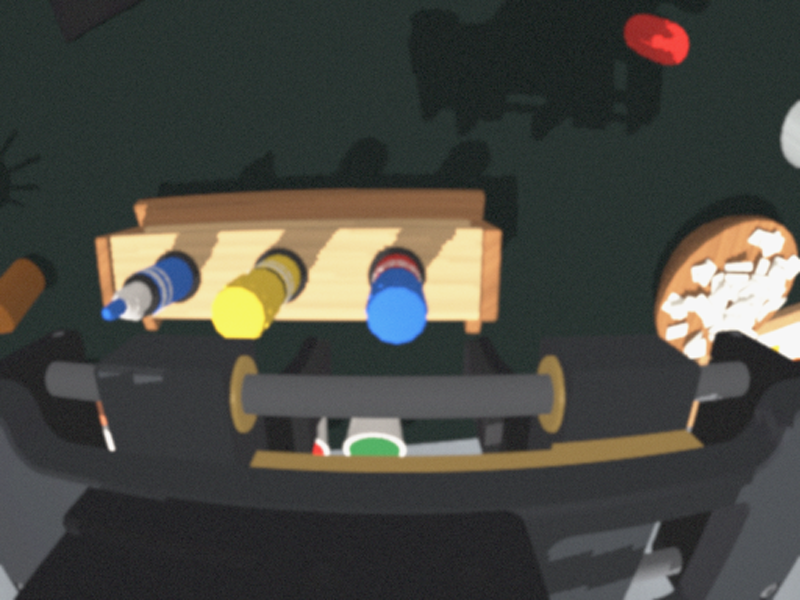

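```bash
python3 - <<'E'
from h import *
g=lambda u,v:((u+.5)/1.5625-.5,(v+.5)/1.5625-.5)
f=lambda u,v,x0,y0:((u+.5)/5-.5+x0,(v+.5)/5-.5+y0)
a=np.load("w1.npy"); cw=bot.get_calibration("wrist"); cw=dict(cw,R=a[:9].reshape(3,3),t=a[9:])
C={"scene":bot.get_calibration("scene"),"top":bot.get_calibration("top"),"wrist":cw}
W=[("wrist",0,.047,g(239,313)),("wrist",1,.047,g(397,314)),("wrist",-1,'t',g(113,313))]
O=[("scene",0,.047,f(296,33,170,157)),("scene",1,.047,f(433,47,170,157)),("scene",-1,'t',f(159,13,170,157)),
("top",0,.047,f(488,194,170,160)),("top",1,.047,f(348,172,170,160)),("top",-1,'t',f(625,211,170,160))]
def fit(obs,wt):
    def res(P):
        r=[]
        for n,i,h,px in obs:
            h=.038+P[3] if h=='t' else h
            r+=list((proj(n,org(P,i)+h*axis(P[2]),C[n])-px)*wt[n])
        return np.array(r)
    s=least_squares(res,[.6155,-.0447,-.15,.0146]); print(s.x.round(4),np.degrees(s.x[2]).round(2)); print((res(s.x).reshape(-1,2)/np.array([[wt[o[0]]] for o in obs])).round(2).tolist())
fit(W,dict(wrist=1)); fit(W+O,dict(wrist=1,scene=1,top=1)); fit(O,dict(scene=1,top=1))
E
```

```text
[ 0.612  -0.0436 -0.1353  0.0047] -7.75
[[-0.84, 1.07], [0.86, -0.4], [-0.19, -0.35]]
[ 0.6121 -0.0439 -0.1422  0.0063] -8.15
[[-0.56, 1.13], [1.16, 0.22], [-1.16, -0.25], [-0.27, -0.42], [-0.15, -0.76], [-0.18, 2.0], [-0.59, 0.34], [-0.48, 1.08], [-0.04, 0.4]]
[ 0.6142 -0.0445 -0.1483  0.0136] -8.5
[[-0.35, 0.13], [-0.21, -0.08], [-0.23, 0.1], [-0.52, -0.42], [-0.37, 0.15], [0.1, 0.38]]
```

```bash
cat >> h.py <<'E'
P0=[0.6122,-0.0438,-0.143]
E
python3 - <<'E'
from h import *
d,w=delta(Rt(P0[2]),org(P0,1)+.008*axis(P0[2])); print(d/6,w/6); print(org(P0,1),axis(P0[2]))
E
```

```text
shift [ 0.0307  0.0004 -0.0828] turn [0.0008 0.0044 0.0098] 0.6
[ 5.10853702e-03  6.87387387e-05 -1.37985917e-02] [0.00012596 0.00073527 0.00163564]
[0.5741114  0.04250909 0.128     ] [-0.41830456  0.06022865  0.90630779]
```

Request:
{"method": "play_rows", "body": {"targets": [[0.42,-0.0071,0.0058,-0.001,0.0008,0.0044,0.0098],[0.42,0.0063,-0.0009,-0.0136,0,0,0],[0.42,0.0063,-0.0009,-0.0136,0,0,0],[0.42,0.0063,-0.0009,-0.0136,0,0,0],[0.42,0.0063,-0.0009,-0.0136,0,0,0],[0.42,0.0063,-0.0009,-0.0136,0,0,0],[0.42,0.0063,-0.0009,-0.0136,0,0,0],[0.42,0,0,0,0,0,0]]}}

```text
time_s: 2.65
position: [0.5677, 0.0487, 0.1345]
tcp_rot: [[-0.9, 0.141, 0.413], [0.129, 0.99, -0.056], [-0.417, 0.003, -0.909]]
force: [-1.0, 0.2, 0.1]
opening: 0.576
```

```bash
python3 - <<'E'
from h import *
d,w=delta(Rt(P0[2]),org(P0,1)+.008*axis(P0[2]))
c=bot.get_calibration("wrist"); im=bot.capture("wrist"); cv2.imwrite("raw_w2.png",im)
for i in(-1,0,1): print(i,[proj("wrist",org(P0,i)+h*axis(P0[2]),c).round(1).tolist() for h in(0,.047,.053)])
cv2.imwrite("pics/w2.png",cv2.resize(im[100:300,90:390],(800,533),interpolation=cv2.INTER_CUBIC))
E
```

```text
shift [ 0.003  -0.0057  0.0008] turn [-0.0034 -0.0056 -0.002 ] 0.4
-1 [[37.1, 226.2], [-2.7, 251.2], [-8.5, 255.0]]
0 [[125.8, 231.5], [93.4, 264.5], [88.3, 269.8]]
1 [[245.8, 234.2], [243.6, 272.4], [243.3, 278.9]]
```

View pics/w2.png

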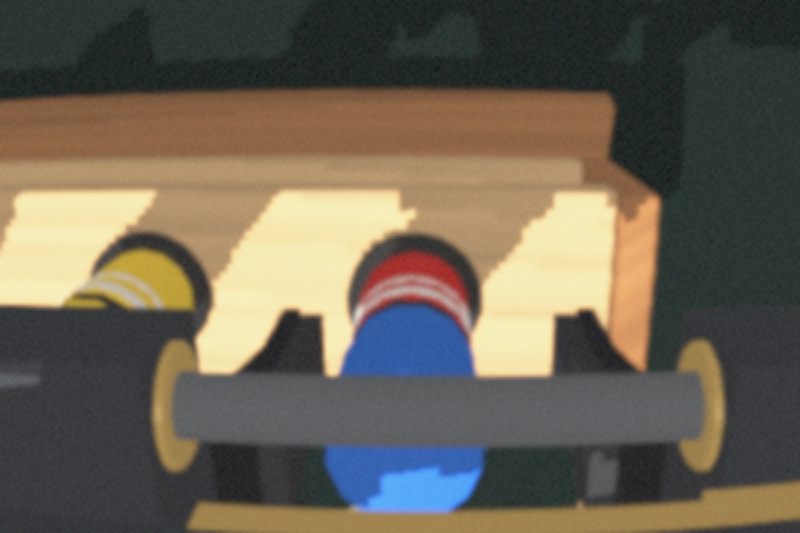

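Request:
{"method": "play_rows", "body": {"targets": [[0.42,0.0015,-0.003,0.0004,-0.0034,-0.0056,-0.002],[0.42,0.0015,-0.0027,0.0004,0,0,0],[0.42,0,0,0,0,0,0],[0.42,0,0,0,0,0,0]]}}

```text
time_s: 3.2
position: [0.5709, 0.0431, 0.1371]
tcp_rot: [[-0.896, 0.142, 0.421], [0.129, 0.99, -0.06], [-0.425, 0.0, -0.905]]
force: [-0.8, 0.5, -0.6]
opening: 0.579
```

```bash
python3 - <<'E'
from h import *
d,w=delta(Rt(P0[2]),org(P0,1)+.008*axis(P0[2]))
c=bot.get_calibration("wrist"); im=bot.capture("wrist"); cv2.imwrite("raw_w3.png",im)
for i in(-1,0,1): print(i,[proj("wrist",org(P0,i)+h*axis(P0[2]),c).round(1).tolist() for h in(0,.047,.053)])
s=bot.read_state(); T=np.asarray(s['tcp_rot']); 
for v in (-.025,0,.025): print(proj("wrist",s['position']+T@[0,v,-.0]).round(1))
cr=im[180:300,180:300].astype(int)
bl=(cr[...,0]>100)&(cr[...,0]>1.6*cr[...,2]); 
for r in (30,35,40,75,80): x=np.nonzero(bl[r])[0]; print(r+180,x.min()+180 if len(x) else None,x.max()+180 if len(x) else None)
E
```

```text
shift [-0.0001 -0.0001 -0.0018] turn [ 0.0002  0.0027 -0.0001] 0.2
-1 [[41.5, 220.3], [1.3, 245.3], [-4.6, 249.1]]
0 [[132.4, 224.8], [100.5, 257.3], [95.4, 262.6]]
1 [[254.1, 226.9], [254.1, 263.9], [254.2, 270.3]]
[212.2 234. ]
[254.3 234.3]
[296.3 234. ]
210 239 264
215 234 269
220 231 272
255 None None
260 None None
```

```bash
python3 - <<'E'
from h import *
im=cv2.imread("raw_w3.png")
c=bot.get_calibration("wrist"); A=axis(P0[2]);T=Rt(P0[2])
print("front mouth rim",proj("wrist",org(P0,1)+.015*T[:,0],c),"axis board",proj("wrist",org(P0,1)-.046*A,c), proj("wrist",org(P0,1)-.046*A+.015*T[:,0],c))
print(im[185:222:1,251].tolist())
E
```

```text
front mouth rim [254.01602432 204.04493332] axis board [253.9993905  204.37673359] [253.99782978 185.41251134]
[[54, 53, 59], [50, 50, 67], [50, 52, 99], [45, 46, 130], [44, 46, 153], [44, 48, 163], [44, 47, 164], [46, 48, 165], [44, 48, 163], [49, 57, 163], [77, 80, 165], [117, 122, 178], [128, 134, 177], [109, 114, 175], [106, 110, 172], [137, 141, 180], [144, 148, 182], [122, 125, 183], [82, 86, 174], [59, 62, 150], [59, 52, 100], [92, 66, 63], [128, 80, 53], [148, 84, 47], [160, 90, 51], [159, 87, 48], [163, 92, 53], [161, 89, 46], [159, 90, 49], [161, 89, 48], [161, 88, 45], [159, 90, 48], [163, 93, 53], [159, 86, 46], [164, 94, 55], [162, 91, 50], [161, 89, 50]]
```

Request:
{"method": "play_rows", "body": {"targets": [[0.42,-0.0002,-0.0015,-0.001,0,0,0],[0.9,0,0,0,0,0,0],[0.9,0,0,0,0,0,0],[0.9,0,0,0,0,0,0]]}}

```text
time_s: 3.75
position: [0.5706, 0.0417, 0.1357]
tcp_rot: [[-0.896, 0.142, 0.42], [0.129, 0.99, -0.06], [-0.425, 0.0, -0.905]]
force: [-0.7, -0.5, -0.3]
opening: 0.338
```

Request:
{"method": "play_rows", "body": {"targets": [[0.9,0,0,0,0,0,0],[0.9,0,0,0,0,0,0],[0.9,-0.00125,0.0002,0.0027,0,0,0],[0.9,-0.00125,0.0002,0.0027,0,0,0],[0.9,-0.00125,0.0002,0.0027,0,0,0],[0.9,-0.00125,0.0002,0.0027,0,0,0],[0.9,-0.00125,0.0002,0.0027,0,0,0],[0.9,-0.00125,0.0002,0.0027,0,0,0],[0.9,-0.00125,0.0002,0.0027,0,0,0],[0.9,-0.00125,0.0002,0.0027,0,0,0]]}}

```text
time_s: 5.0
position: [0.5605, 0.0432, 0.1575]
tcp_rot: [[-0.896, 0.142, 0.42], [0.129, 0.99, -0.06], [-0.425, 0.0, -0.905]]
force: [-0.3, -0.3, 0.1]
opening: 0.343
```

Request:
{"method": "play_rows", "body": {"targets": [[0.9,-0.0025,0.0004,0.0054,0,0,0],[0.9,-0.0025,0.0004,0.0054,0,0,0],[0.9,-0.0025,0.0004,0.0054,0,0,0],[0.9,-0.0025,0.0004,0.0054,0,0,0],[0.9,-0.0042,0.0006,0.0091,0,0,0],[0.9,-0.0042,0.0006,0.0091,0,0,0],[0.9,-0.0042,0.0006,0.0091,0,0,0],[0.9,-0.0042,0.0006,0.0091,0,0,0],[0.9,0,0,0,0,0,0]]}}

```text
time_s: 6.12
position: [0.534, 0.0473, 0.2164]
tcp_rot: [[-0.895, 0.142, 0.422], [0.129, 0.99, -0.06], [-0.426, 0.0, -0.905]]
force: [0.4, -0.5, -0.1]
opening: 0.342
```

```bash
python3 - <<'E'
from h import *
s=bot.read_state(); c=bot.get_calibration("wrist"); im=bot.capture("wrist"); sc=bot.capture("scene")
np.savez("w4.npz",R=c['R'],t=c['t'],p=s['position'],T=s['tcp_rot']); cv2.imwrite("raw_w4.png",im); cv2.imwrite("raw_s4.png",sc)
print(s['position'],s['opening'])
out=np.vstack([cv2.resize(im[110:260,0:400],(800,300),interpolation=cv2.INTER_CUBIC),cv2.resize(sc[140:225,170:330],(565,300),interpolation=cv2.INTER_CUBIC).copy() if 0 else np.pad(cv2.resize(sc[130:215,170:330],(565,300),interpolation=cv2.INTER_CUBIC),((0,0),(0,235),(0,0)))])
cv2.imwrite("pics/w4.png",out)
E
```

```text
[0.53396011 0.04728433 0.21639812] 0.34219431131376443
```

View pics/w4.png

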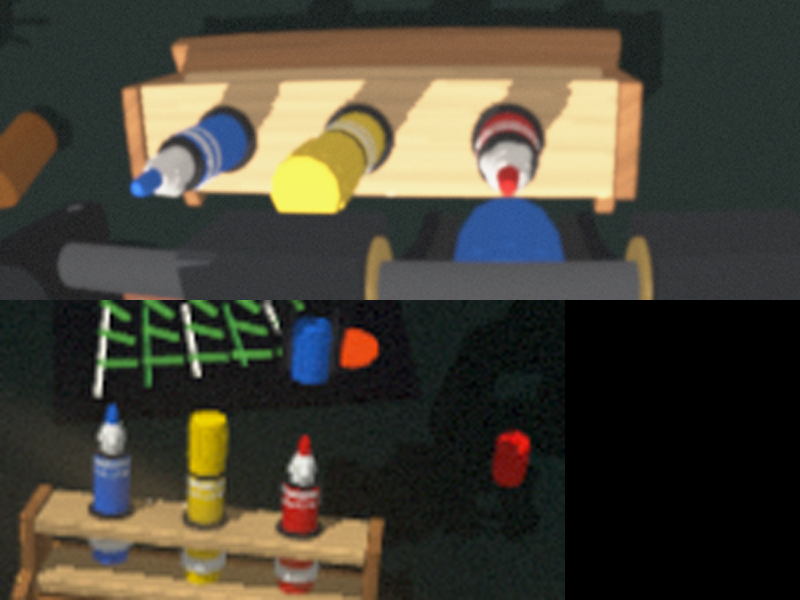

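Request:
{"method": "play_rows", "body": {"targets": [[0.9,-0.00285,-0.0198,0,0,0,0],[0.9,-0.00285,-0.0198,0,0,0,0],[0.9,-0.00285,-0.0198,0,0,0,0],[0.9,-0.00285,-0.0198,0,0,0,0],[0.9,-0.00285,-0.0198,0,0,0,0],[0.9,-0.00285,-0.0198,0,0,0,0],[0.9,-0.00285,-0.0198,0,0,0,0],[0.9,-0.00285,-0.0198,0,0,0,0],[0.9,0,0,0,0,0,0],[0.9,0,0,0,0,0,0]]}}

```text
time_s: 7.48
position: [0.5107, -0.1107, 0.2149]
tcp_rot: [[-0.897, 0.142, 0.419], [0.129, 0.99, -0.06], [-0.424, 0.001, -0.906]]
force: [0.0, 0.4, 0.1]
opening: 0.338
```

```bash
python3 - <<'E'
from h import *
s=bot.read_state(); c=bot.get_calibration("wrist"); im=bot.capture("wrist")
o=np.load("w4.npz"); print((s['position']-o['p']).round(4), Ro.from_matrix(np.asarray(s['tcp_rot'])@o['T'].T).as_rotvec().round(4))
np.savez("w5.npz",R=c['R'],t=c['t'],p=s['position'],T=s['tcp_rot']); cv2.imwrite("raw_w5.png",im)
a=cv2.imread("raw_w4.png")[150:230,200:310]; b=im[150:230,200:310]
out=np.hstack([cv2.resize(x,None,fx=3.6,fy=6,interpolation=cv2.INTER_CUBIC) if 0 else cv2.resize(x[:,15:95],None,fx=5,fy=5,interpolation=cv2.INTER_CUBIC) for x in(a,b)])
for j in range(0,400,50): cv2.line(out,(0,j),(799,j),(0,255,0),1)
for j in range(0,800,50): cv2.line(out,(j,0),(j,5),(0,255,0),1)
cv2.imwrite("pics/w5.png",out)
E
```

```text
[-0.0233 -0.158  -0.0015] [ 0.001   0.0029 -0.0002]
```

View pics/w5.png

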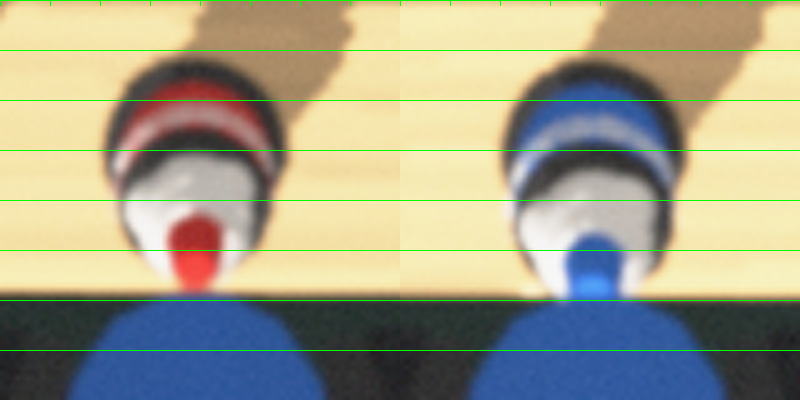

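Request:
{"method": "play_rows", "body": {"targets": [[0.9,0.0003,-0.0007,0.0006,-0.001,-0.0029,0],[0.9,0.0033,-0.0005,-0.00725,0,0,0],[0.9,0.0033,-0.0005,-0.00725,0,0,0],[0.9,0.0033,-0.0005,-0.00725,0,0,0],[0.9,0.0033,-0.0005,-0.00725,0,0,0],[0.9,0.00167,-0.00024,-0.00363,0,0,0],[0.9,0.00167,-0.00024,-0.00363,0,0,0],[0.9,0.00125,-0.0002,-0.00272,0,0,0],[0.9,0.00125,-0.0002,-0.00272,0,0,0],[0.9,0.00125,-0.0002,-0.00272,0,0,0],[0.9,0,0,0,0,0,0]]}}

```text
time_s: 8.9
position: [0.5316, -0.1149, 0.1714]
tcp_rot: [[-0.895, 0.142, 0.423], [0.129, 0.99, -0.061], [-0.427, -0.0, -0.904]]
force: [-0.6, -0.5, -0.5]
opening: 0.342
```

Request:
{"method": "play_rows", "body": {"targets": [[0.9,0.00125,-0.0002,-0.00272,0,0,0],[0.9,0.00125,-0.0002,-0.00272,0,0,0],[0.9,0.00125,-0.0002,-0.00272,0,0,0],[0.9,0.00125,-0.0002,-0.00272,0,0,0],[0.9,0,0,0,0,0,0]]}}

```text
time_s: 9.52
position: [0.5362, -0.1154, 0.1601]
tcp_rot: [[-0.895, 0.142, 0.422], [0.129, 0.99, -0.06], [-0.426, 0.0, -0.905]]
force: [-0.6, 0.5, -0.7]
opening: 0.34
```

Request:
{"method": "play_rows", "body": {"targets": [[0.9,0.00125,-0.0002,-0.00272,0,0,0],[0.9,0.00125,-0.0002,-0.00272,0,0,0],[0.9,0,0,0,0,0,0]]}}

```text
time_s: 9.9
position: [0.5383, -0.1154, 0.1546]
tcp_rot: [[-0.896, 0.142, 0.421], [0.129, 0.99, -0.06], [-0.425, 0.001, -0.905]]
force: [-3.4, 1.5, 0.4]
opening: 0.342
```

Request:
{"method": "play_rows", "body": {"targets": [[0.9,0.00125,-0.0002,-0.00272,0,0,0],[0.9,0.00125,-0.0002,-0.00272,0,0,0],[0.9,0,0,0,0,0,0]]}}

```text
time_s: 10.28
position: [0.5408, -0.1159, 0.1492]
tcp_rot: [[-0.896, 0.142, 0.421], [0.129, 0.99, -0.06], [-0.425, 0.001, -0.905]]
force: [-4.2, 2.5, 0.4]
opening: 0.334
```

Request:
{"method": "play_rows", "body": {"targets": [[0.9,0.00125,-0.0002,-0.00272,0,0,0],[0.9,0.0008,-0.0001,-0.0018,0,0,0],[0.9,0,0,0,0,0,0]]}}

```text
time_s: 10.65
position: [0.5429, -0.1162, 0.1448]
tcp_rot: [[-0.896, 0.142, 0.421], [0.128, 0.99, -0.06], [-0.426, 0.001, -0.905]]
force: [-3.9, 1.9, 0.7]
opening: 0.343
```

Request:
{"method": "play_rows", "body": {"targets": [[0.9,-0.0006,0.0003,-0.0003,0,0,0],[0.9,0.00085,-0.0001,-0.0018,0,0,0],[0.9,0,0,0,0,0,0]]}}

```text
time_s: 11.02
position: [0.5436, -0.1163, 0.1427]
tcp_rot: [[-0.895, 0.142, 0.422], [0.129, 0.99, -0.06], [-0.426, 0.0, -0.905]]
force: [-2.7, 3.3, -1.6]
opening: 0.339
```

```bash
python3 - <<'E'
from h import *
s=bot.read_state(); T=np.asarray(s['tcp_rot'])
print("F tool",(T.T@s['force']).round(2),"M",(T.T@s['moment']).round(2))
im=bot.capture("wrist"); sc=bot.capture("scene")
out=np.hstack([cv2.resize(im[150:270,190:310],(480,480),interpolation=cv2.INTER_CUBIC),cv2.resize(sc[140:220,165:220],(320,480),interpolation=cv2.INTER_CUBIC)])
cv2.imwrite("pics/w6.png",out)
E
```

```text
F tool [3.5  2.92 0.15] M [-0.42  1.03 -0.01]
```

View pics/w6.png

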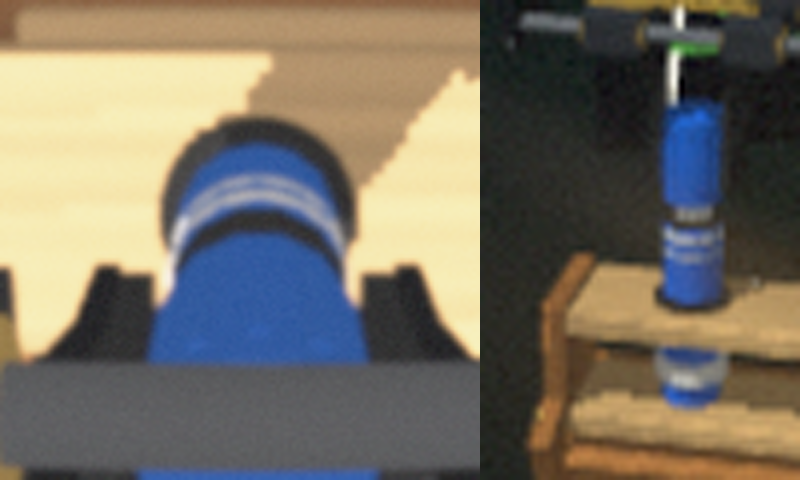

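Request:
{"method": "play_rows", "body": {"targets": [[0.9,-0.0004,0.0005,-0.0002,0,0,0],[0.9,0.0008,-0.0001,-0.0018,0,0,0],[0.9,0.0004,-0.0001,-0.0009,0,0,0]]}}

```text
time_s: 11.5
position: [0.5447, -0.1164, 0.1403]
tcp_rot: [[-0.895, 0.142, 0.423], [0.128, 0.99, -0.061], [-0.427, -0.001, -0.904]]
force: [-4.4, 1.6, -0.3]
opening: 0.339
```

Request:
{"method": "play_rows", "body": {"targets": [[0.9,0.0008,-0.0001,-0.0018,0,0,0],[0.9,0.0004,-0.0001,-0.0009,0,0,0]]}}

```text
time_s: 11.75
position: [0.5463, -0.1168, 0.1372]
tcp_rot: [[-0.895, 0.143, 0.423], [0.129, 0.99, -0.062], [-0.427, -0.001, -0.904]]
force: [-0.8, 0.9, -4.4]
opening: 0.339
```

```bash
python3 - <<'E'
from h import *
s=bot.read_state(); T=np.asarray(s['tcp_rot'])
print("F tool",(T.T@s['force']).round(2),"M",(T.T@s['moment']).round(2),"remain tool",(T.T@(np.array([.5478,-.1167,.1357])-s['position'])).round(4))
E
```

```text
F tool [2.76 0.8  3.56] M [-0.32  0.81  0.02] remain tool [-0.0007  0.0003  0.002 ]
```

Request:
{"method": "play_rows", "body": {"targets": [[0.9,0.0004,-0.0001,-0.0009,0,0,0],[0.9,0.0004,-0.0001,-0.0009,0,0,0]]}}

```text
time_s: 12.0
position: [0.5472, -0.1171, 0.136]
tcp_rot: [[-0.894, 0.143, 0.424], [0.128, 0.99, -0.062], [-0.428, -0.001, -0.904]]
force: [-4.2, 3.0, 2.3]
opening: 0.344
```

Request:
{"method": "play_rows", "body": {"targets": [[0.9,0.0004,-0.0001,-0.0009,0,0,0],[0.9,0.0,0,0,0,0,0]]}}

```text
time_s: 12.25
position: [0.5473, -0.1171, 0.1357]
tcp_rot: [[-0.894, 0.143, 0.424], [0.128, 0.99, -0.062], [-0.429, -0.001, -0.903]]
force: [-4.5, 1.6, 3.5]
opening: 0.338
```

```bash
python3 - <<'E'
from h import *
s=bot.read_state(); T=np.asarray(s['tcp_rot'])
print("F tool",(T.T@s['force']).round(2),"M",(T.T@s['moment']).round(2),"remain tool",(T.T@(np.array([.5478,-.1167,.1357])-s['position'])).round(4))
im=bot.capture("wrist"); sc=bot.capture("scene")
cv2.imwrite("raw_s7.png",sc)
out=np.hstack([cv2.resize(im[150:270,190:310],(480,480),interpolation=cv2.INTER_CUBIC),cv2.resize(sc[140:220,165:220],(320,480),interpolation=cv2.INTER_CUBIC)])
cv2.imwrite("pics/w7.png",out)
E
```

```text
F tool [ 2.75  0.95 -5.21] M [-0.23  0.76  0.02] remain tool [-0.0004  0.0005  0.0001]
```

View pics/w7.png

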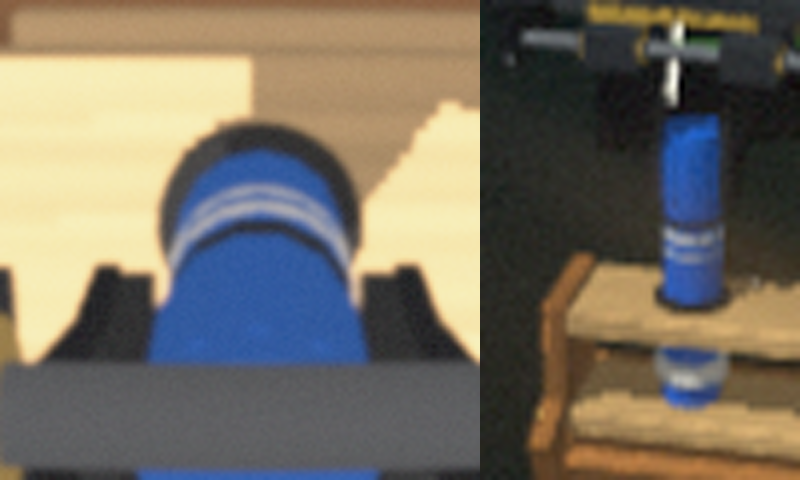

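Request:
{"method": "play_rows", "body": {"targets": [[0.9,0.0004,-0.0001,-0.0009,0,0,0],[0.9,0.0,0,0,0,0,0]]}}

```text
time_s: 12.6
position: [0.5476, -0.1171, 0.1352]
tcp_rot: [[-0.894, 0.142, 0.425], [0.128, 0.99, -0.062], [-0.429, -0.001, -0.903]]
force: [-7.2, 1.9, 9.3]
opening: 0.345
```

Request:
{"method": "play_rows", "body": {"targets": [[0.9,0.0004,-0.0001,-0.0009,0,0,0],[0.9,0.0,0,0,0,0,0]]}}

```text
time_s: 12.85
position: [0.5478, -0.1172, 0.1348]
tcp_rot: [[-0.894, 0.142, 0.425], [0.128, 0.99, -0.063], [-0.43, -0.002, -0.903]]
force: [-10.1, 2.5, 14.9]
opening: 0.338
```

Request:
{"method": "play_rows", "body": {"targets": [[0.9,-0.0008,0.0002,0.0018,0,0,0],[0.42,0,0,0,0,0,0],[0.42,0,0,0,0,0,0],[0.42,0,0,0,0,0,0],[0.42,-0.0042,0.0006,0.0091,0,0,0],[0.42,-0.0084,0.0012,0.0182,0,0,0],[0.42,-0.0126,0.0018,0.0272,0,0,0],[0.42,-0.0126,0.0018,0.0272,0,0,0],[0.42,0,0,0,0,0,0],[0.42,0,0,0,0,0,0]]}}

```text
time_s: 14.1
position: [0.5093, -0.1115, 0.2165]
tcp_rot: [[-0.895, 0.142, 0.423], [0.129, 0.99, -0.061], [-0.427, -0.001, -0.904]]
force: [-0.4, -0.1, 0.1]
opening: 0.578
```

```bash
python3 - <<'E'
from h import *
s=bot.read_state(); 
im=bot.capture("wrist"); sc=bot.capture("scene");cv2.imwrite("raw_s8.png",sc);cv2.imwrite("raw_w8.png",im)
out=np.vstack([cv2.resize(im[110:230,40:360],(800,300),interpolation=cv2.INTER_CUBIC),cv2.resize(sc[157:217,170:330],(800,300),interpolation=cv2.INTER_CUBIC)])
cv2.imwrite("pics/w8.png",out)
# red cap pregrasp: vertical tool
z=np.array([0,0,-1.]); y=np.array([-np.sin(P0[2]),np.cos(P0[2]),0]); R=np.c_[np.cross(y,z),y,z]
d,w=delta(R,[.4593,.2434,.12],s); print(d/12,w/12)
E
```

```text
shift [-0.05    0.3549 -0.0965] turn [ 6.360e-02  4.371e-01 -2.000e-04] 25.3
[-0.0041646   0.02957209 -0.00804184] [ 5.29621162e-03  3.64267995e-02 -1.67296608e-05]
```

View pics/w8.png

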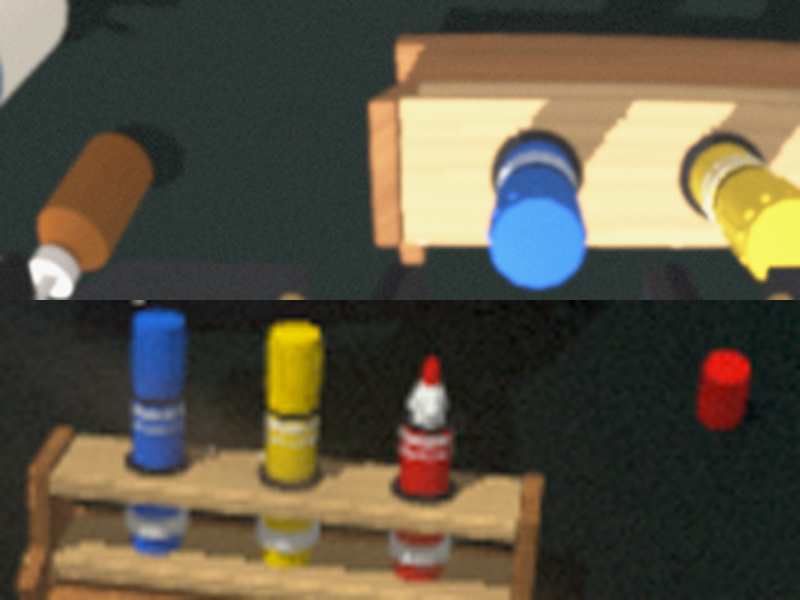

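Request:
{"method": "play_rows", "body": {"targets": [[0.42,-0.0042,0.0296,0,0,0,0],[0.42,-0.0042,0.0296,0,0,0,0],[0.42,-0.0042,0.0296,0,0,0,0],[0.42,-0.0042,0.0296,0,0,0,0],[0.42,-0.0042,0.0296,0,0.0053,0.0364,0],[0.42,-0.0042,0.0296,0,0.0053,0.0364,0],[0.42,-0.0042,0.0296,-0.012,0.0088,0.0607,0],[0.42,-0.0042,0.0296,-0.017,0.0088,0.0607,0],[0.42,-0.0042,0.0296,-0.017,0.0088,0.0607,0],[0.42,-0.0042,0.0296,-0.017,0.0088,0.0607,0],[0.42,-0.0042,0.0296,-0.017,0.0088,0.0607,0],[0.42,-0.0042,0.0296,-0.0165,0.0088,0.0607,0]]}}

```text
time_s: 15.7
position: [0.4585, 0.2449, 0.1182]
tcp_rot: [[-0.99, 0.142, -0.004], [0.142, 0.99, -0.0], [0.004, -0.001, -1.0]]
force: [0.3, 0.2, 0.2]
opening: 0.584
```

Request:
{"method": "play_rows", "body": {"targets": [[0.42,0,0,0,0,0,0],[0.42,0,0,0,0,0,0]]}}

```text
time_s: 15.95
position: [0.4584, 0.2433, 0.1193]
tcp_rot: [[-0.99, 0.142, -0.001], [0.142, 0.99, -0.001], [0.001, -0.001, -1.0]]
force: [-0.4, -0.0, 0.5]
opening: 0.58
```

```bash
cat >> h.py <<'E'
z=np.array([0,0,-1.]); y=np.array([-np.sin(P0[2]),np.cos(P0[2]),0]); RV=np.c_[np.cross(y,z),y,z]
E
python3 - <<'E'
from h import *
c=bot.get_calibration("wrist"); im=bot.capture("wrist"); cv2.imwrite("raw_w9.png",im)
delta(RV,[.4593,.2434,.12])
k=im.astype(int); m=((k[...,2]>70)&(k[...,2]>2.2*k[...,1])&(k[...,2]>2.2*k[...,0])).astype(np.uint8)
n,l,st,ce=cv2.connectedComponentsWithStats(m)
print([(st[i].tolist(),ce[i].round(1).tolist()) for i in range(1,n) if st[i][4]>100])
for h in(0,.0235,.047): print(proj("wrist",np.array([.4593,.2434,h]),c).round(1))
cv2.imwrite("pics/w9.png",cv2.resize(im[90:300,120:400],(800,600),interpolation=cv2.INTER_CUBIC))
E
```

```text
shift [0.0008 0.0003 0.0002] turn [ 0.0005 -0.0008 -0.0001] 0.1
[([234, 172, 38, 44, 1311], [252.7, 193.9])]
[254.5 186.3]
[254.5 192.7]
[254.5 200.3]
```

View pics/w9.png

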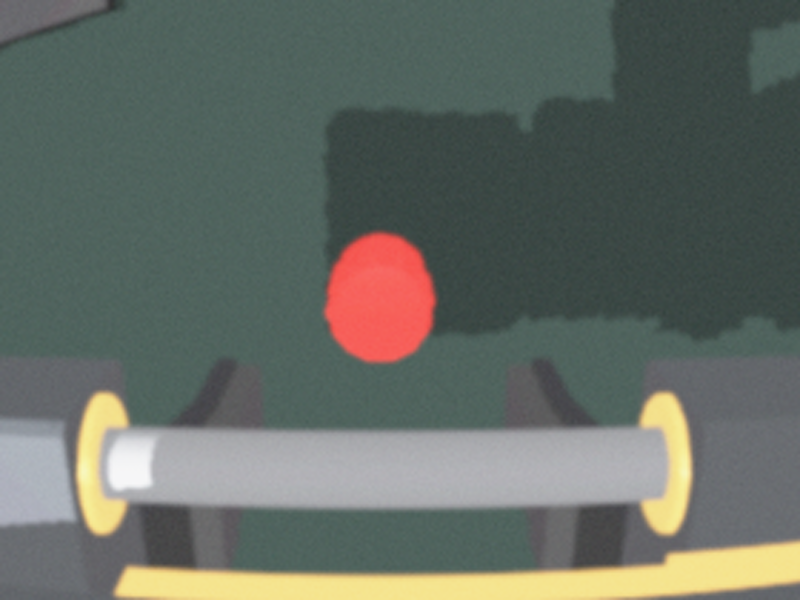

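Request:
{"method": "play_rows", "body": {"targets": [[0.42,-0.001,-0.0008,-0.0138,0.0005,-0.0008,0],[0.42,0,0,-0.0138,0,0,0],[0.42,0,0,-0.0138,0,0,0],[0.42,0,0,-0.0138,0,0,0],[0.42,0,0,-0.0138,0,0,0],[0.42,0,0,-0.0138,0,0,0],[0.42,0,0,-0.0138,0,0,0],[0.42,0,0,-0.0138,0,0,0],[0.42,0,0,0,0,0,0],[0.42,0,0,0,0,0,0]]}}

```text
time_s: 17.25
position: [0.458, 0.243, 0.0097]
tcp_rot: [[-0.99, 0.142, 0.001], [0.142, 0.99, 0.001], [-0.001, 0.001, -1.0]]
force: [-0.8, 0.1, -0.1]
opening: 0.58
```

```bash
python3 - <<'E'
from h import *
c=bot.get_calibration("wrist"); s=bot.read_state(); print(s['position'],s['force']); T=np.asarray(s['tcp_rot'])
im=bot.capture("wrist"); cv2.imwrite("raw_w10.png",im)
k=im[190:300,200:310].astype(int); m=((k[...,2]>70)&(k[...,2]>2.2*k[...,1])&(k[...,2]>2.2*k[...,0]))
for r in range(0,60,4): x=np.nonzero(m[r])[0]; print(r+190,(x.min()+200,x.max()+200) if len(x) else None)
# expected if cap exactly centred on tool: front rim of mouth & sides
p=np.asarray(s['position'])
print([proj("wrist",p+T@[.015,0,h]).round(1).tolist() for h in(.0085,-.0385)],[proj("wrist",p+T@[0,v,.0085]).round(1).tolist() for v in(-.015,0,.015)])
b=cv2.imread("raw_w4.png")[190:300,200:310].astype(int); m=(b[...,0]>100)&(b[...,0]>1.6*b[...,2])
for r in range(0,60,4): x=np.nonzero(m[r])[0]; print('blue held',r+190,(x.min()+200,x.max()+200) if len(x) else None)
E
```

```text
[0.45803935 0.24302965 0.00969238] [-0.78607691  0.11432582 -0.08846334]
190 None
194 None
198 None
202 None
206 None
210 (np.int64(241), np.int64(264))
214 (np.int64(236), np.int64(269))
218 (np.int64(232), np.int64(273))
222 (np.int64(231), np.int64(275))
226 (np.int64(228), np.int64(276))
230 (np.int64(226), np.int64(277))
234 (np.int64(225), np.int64(279))
238 (np.int64(225), np.int64(280))
242 None
246 None
[[254.1, 205.2], [254.2, 237.0]] [[229.8, 228.2], [254.1, 228.3], [278.3, 228.2]]
blue held 190 None
blue held 194 None
blue held 198 None
blue held 202 None
blue held 206 None
blue held 210 (np.int64(244), np.int64(263))
blue held 214 (np.int64(237), np.int64(270))
blue held 218 (np.int64(234), np.int64(273))
blue held 222 (np.int64(232), np.int64(276))
blue held 226 (np.int64(229), np.int64(278))
blue held 230 (np.int64(229), np.int64(279))
blue held 234 (np.int64(228), np.int64(280))
blue held 238 (np.int64(227), np.int64(281))
blue held 242 None
blue held 246 None
```

Request:
{"method": "play_rows", "body": {"targets": [[0.42,-0.0001,-0.0008,-0.001,0,0,0],[0.9,0,0,0,0,0,0],[0.9,0,0,0,0,0,0],[0.9,0,0,0,0,0,0],[0.9,0,0,0,0,0,0],[0.9,0,0,0,0,0,0],[0.9,0,0,0.01,0,0,0],[0.9,0,0,0.03,0,0,0],[0.9,0,0,0.03,0,0,0],[0.9,0,0,0.03,0,0,0],[0.9,0,0,0,0,0,0],[0.9,0,0,0,0,0,0]]}}

```text
time_s: 18.8
position: [0.4573, 0.242, 0.1085]
tcp_rot: [[-0.99, 0.142, 0.0], [0.142, 0.99, 0.0], [-0.0, 0.001, -1.0]]
force: [-0.5, -0.8, -0.4]
opening: 0.341
```

```bash
python3 - <<'E'
from h import *
o=np.load("w4.npz"); s=bot.read_state(); print(s['position'],s['opening'])
pg=np.array([.5706,.0417,.1357]); tgt=pg+.089*axis(P0[2]); print(o['p'],tgt)
d,w=delta(Rt(P0[2]),tgt,s); print((d/10).round(4),(w/10).round(4))
E
```

```text
[0.45732238 0.24204218 0.1085018 ] 0.34053369055292576
[0.53396011 0.04728433 0.21639812] [0.53337089 0.04706035 0.21636139]
shift [ 0.076  -0.195   0.1079] turn [-0.0626 -0.4317 -0.0005] 25.0
[ 0.0076 -0.0195  0.0108] [-0.0063 -0.0432 -0.    ]
```

Request:
{"method": "play_rows", "body": {"targets": [[0.9,0,0,0.027,-0.0063,-0.0432,0],[0.9,0,0,0.027,-0.0063,-0.0432,0],[0.9,0.0095,-0.0195,0.027,-0.0063,-0.0432,0],[0.9,0.0095,-0.0195,0.027,-0.0063,-0.0432,0],[0.9,0.0095,-0.0195,0,-0.0063,-0.0432,0],[0.9,0.0095,-0.0273,0,-0.0063,-0.0432,0],[0.9,0.0095,-0.0273,0,-0.0063,-0.0432,0],[0.9,0.0095,-0.0273,0,-0.0063,-0.0432,0],[0.9,0.0095,-0.0273,0,-0.0063,-0.0432,0],[0.9,0.0095,-0.0273,0,-0.0063,-0.0432,0],[0.9,0,0,0,0,0,0],[0.9,0,0,0,0,0,0]]}}

```text
time_s: 20.3
position: [0.5331, 0.0475, 0.2157]
tcp_rot: [[-0.898, 0.142, 0.417], [0.129, 0.99, -0.06], [-0.421, -0.0, -0.907]]
force: [0.4, -0.6, 0.3]
opening: 0.343
```

```bash
python3 - <<'E'
from h import *
pg=np.array([.5706,.0417,.1357]); tgt=pg+.089*axis(P0[2])
d,w=delta(Rt(P0[2]),tgt)
im=bot.capture("wrist"); cv2.imwrite("raw_w11.png",im)
a=cv2.imread("raw_w4.png")[150:240,200:310].astype(int); b=im[150:240,200:310].astype(int)
col=lambda k,c:np.array([k[...,2]>1.5*k[...,0]+40][0]) if c=='r' else (k[...,0]>100)&(k[...,0]>1.6*k[...,2])
red=lambda k:(k[...,2]>70)&(k[...,2]>2.2*k[...,1])&(k[...,2]>2.2*k[...,0])
ma,mb,bl=red(a),red(b),col(a,'b')
for r in range(16,88,4):
    f=lambda m:(int(np.nonzero(m[r])[0].min()+200),int(np.nonzero(m[r])[0].max()+200)) if m[r].any() else None
    print(r+150,'old red',f(ma),'old blue',f(bl),'new red',f(mb))
E
```

```text
shift [ 0.0003 -0.0004  0.0007] turn [-0.0002 -0.0018 -0.0001] 0.1
166 old red None old blue None new red None
170 old red (245, 263) old blue None new red (247, 261)
174 old red None old blue None new red (243, 265)
178 old red None old blue None new red None
182 old red None old blue None new red None
186 old red None old blue None new red None
190 old red None old blue None new red None
194 old red (253, 256) old blue None new red None
198 old red (249, 258) old blue None new red (250, 257)
202 old red (250, 257) old blue None new red (250, 257)
206 old red (252, 255) old blue None new red (251, 256)
210 old red None old blue (244, 263) new red (252, 255)
214 old red None old blue (237, 270) new red (239, 269)
218 old red None old blue (234, 273) new red (235, 273)
222 old red None old blue (232, 276) new red (232, 276)
226 old red None old blue (229, 278) new red (231, 277)
230 old red None old blue (229, 279) new red (228, 278)
234 old red None old blue (228, 280) new red (227, 280)
```

Request:
{"method": "play_rows", "body": {"targets": [[0.9,0.0003,-0.0004,0.0007,-0.0002,-0.0018,0],[0.9,0.0033,-0.0005,-0.00725,0,0,0],[0.9,0.0033,-0.0005,-0.00725,0,0,0],[0.9,0.0033,-0.0005,-0.00725,0,0,0],[0.9,0.0033,-0.0005,-0.00725,0,0,0],[0.9,0.00167,-0.00024,-0.00363,0,0,0],[0.9,0.00167,-0.00024,-0.00363,0,0,0],[0.9,0.00167,-0.00024,-0.00363,0,0,0],[0.9,0.00167,-0.00024,-0.00363,0,0,0],[0.9,0,0,0,0,0,0],[0.9,0,0,0,0,0,0]]}}

```text
time_s: 21.72
position: [0.554, 0.0438, 0.1739]
tcp_rot: [[-0.896, 0.142, 0.421], [0.128, 0.99, -0.061], [-0.425, -0.0, -0.905]]
force: [0.7, 0.3, -0.5]
opening: 0.34
```

```bash
cat >> h.py <<'E'
def rem(pg=np.array([.5706,.0417,.1357])):
    s=bot.read_state(); T=Rt(P0[2])
    print(s['time_s'],"F tool",(T.T@s['force']).round(1),"M",(T.T@s['moment']).round(2),"remain tool mm",(1e3*T.T@(pg-s['position'])).round(1))
E
python3 -c "
from h import *
rem(); delta(Rt(P0[2]),[.5706,.0417,.1357])"
```

```text
21.725 F tool [-0.3  0.4  0.7] M [-0.01  0.26  0.  ] remain tool mm [ 1.   0.3 41.7]
shift [ 0.0166 -0.0021 -0.0382] turn [ 0.0006  0.0027 -0.0005] 0.2
```

Request:
{"method": "play_rows", "body": {"targets": [[0.9,-0.0008,0.0004,-0.0004,0,0,0],[0.9,0.00167,-0.00024,-0.00363,0,0,0],[0.9,0.00167,-0.00024,-0.00363,0,0,0],[0.9,0.00167,-0.00024,-0.00363,0,0,0],[0.9,0.00125,-0.0002,-0.00272,0,0,0],[0.9,0.00125,-0.0002,-0.00272,0,0,0],[0.9,0,0,0,0,0,0]]}}

```text
time_s: 22.6
position: [0.5607, 0.0431, 0.1568]
tcp_rot: [[-0.896, 0.142, 0.42], [0.129, 0.99, -0.061], [-0.425, -0.0, -0.905]]
force: [0.8, 0.5, 0.1]
opening: 0.342
```

```bash
python3 -c "
from h import *
rem()"
```

```text
22.6 F tool [-0.7  0.6  0.2] M [0.01 0.34 0.06] remain tool mm [-0.2  0.1 23.4]
```

Request:
{"method": "play_rows", "body": {"targets": [[0.9,0.00125,-0.0002,-0.00272,0,0,0],[0.9,0.00125,-0.0002,-0.00272,0,0,0],[0.9,0.00125,-0.0002,-0.00272,0,0,0],[0.9,0,0,0,0,0,0]]}}

```text
time_s: 23.1
position: [0.5644, 0.0425, 0.1487]
tcp_rot: [[-0.896, 0.142, 0.42], [0.129, 0.99, -0.061], [-0.425, -0.0, -0.905]]
force: [0.1, -0.4, -0.1]
opening: 0.345
```

Request:
{"method": "play_rows", "body": {"targets": [[0.9,0.0008,-0.0001,-0.0018,0,0,0],[0.9,0.0008,-0.0001,-0.0018,0,0,0],[0.9,0,0,0,0,0,0]]}}

```text
time_s: 23.48
position: [0.566, 0.0424, 0.1454]
tcp_rot: [[-0.896, 0.142, 0.421], [0.128, 0.99, -0.06], [-0.425, -0.0, -0.905]]
force: [-1.1, 0.7, 1.7]
opening: 0.342
```

Request:
{"method": "play_rows", "body": {"targets": [[0.9,0.0008,-0.0001,-0.0018,0,0,0],[0.9,0.0008,-0.0001,-0.0018,0,0,0],[0.9,0,0,0,0,0,0]]}}

```text
time_s: 23.85
position: [0.5677, 0.042, 0.1415]
tcp_rot: [[-0.896, 0.142, 0.421], [0.129, 0.99, -0.061], [-0.425, -0.0, -0.905]]
force: [0.8, 0.6, -0.2]
opening: 0.344
```

```bash
python3 -c "
from h import *
rem()"
```

```text
23.85 F tool [-0.6  0.7  0.5] M [-0.04  0.29  0.01] remain tool mm [-0.2  0.1  6.5]
```

Request:
{"method": "play_rows", "body": {"targets": [[0.9,0.0008,-0.0001,-0.0018,0,0,0],[0.9,0.0008,-0.0001,-0.0018,0,0,0],[0.9,0,0,0,0,0,0]]}}

```text
time_s: 24.22
position: [0.5695, 0.0418, 0.1375]
tcp_rot: [[-0.896, 0.142, 0.42], [0.129, 0.99, -0.061], [-0.425, -0.0, -0.905]]
force: [2.2, 0.1, -5.5]
opening: 0.344
```

Request:
{"method": "play_rows", "body": {"targets": [[0.9,0.0004,-0.0001,-0.0009,0,0,0],[0.9,0.0004,-0.0001,-0.0009,0,0,0],[0.9,0,0,0,0,0,0]]}}

```text
time_s: 24.6
position: [0.5701, 0.0417, 0.1361]
tcp_rot: [[-0.896, 0.142, 0.421], [0.129, 0.99, -0.061], [-0.425, -0.0, -0.905]]
force: [3.2, 0.3, -5.0]
opening: 0.341
```

Request:
{"method": "play_rows", "body": {"targets": [[0.9,0.0004,-0.0001,-0.0009,0,0,0],[0.9,0,0,0,0,0,0]]}}

```text
time_s: 24.85
position: [0.5704, 0.0416, 0.1356]
tcp_rot: [[-0.896, 0.142, 0.421], [0.129, 0.99, -0.061], [-0.425, -0.0, -0.905]]
force: [0.5, -0.0, -1.8]
opening: 0.343
```

```bash
python3 -c "
from h import *
rem()"
```

```text
24.85 F tool [0.3 0.  1.9] M [-0.09  0.31  0.03] remain tool mm [-0.2  0.2 -0. ]
```

Request:
{"method": "play_rows", "body": {"targets": [[0.9,0.0004,-0.0001,-0.0009,0,0,0],[0.9,0,0,0,0,0,0]]}}

```text
time_s: 25.1
position: [0.5707, 0.0416, 0.135]
tcp_rot: [[-0.896, 0.142, 0.421], [0.128, 0.99, -0.061], [-0.426, -0.0, -0.905]]
force: [-1.6, 0.4, 2.8]
opening: 0.342
```

Request:
{"method": "play_rows", "body": {"targets": [[0.9,0.0004,-0.0001,-0.0009,0,0,0],[0.9,0,0,0,0,0,0]]}}

```text
time_s: 25.35
position: [0.571, 0.0415, 0.1345]
tcp_rot: [[-0.896, 0.142, 0.422], [0.128, 0.99, -0.061], [-0.426, -0.0, -0.905]]
force: [-5.8, 0.8, 9.5]
opening: 0.341
```

Request:
{"method": "play_rows", "body": {"targets": [[0.9,0.0004,-0.0001,-0.0009,0,0,0],[0.9,0,0,0,0,0,0]]}}

```text
time_s: 25.6
position: [0.5711, 0.0415, 0.1341]
tcp_rot: [[-0.895, 0.142, 0.422], [0.128, 0.99, -0.061], [-0.426, -0.0, -0.905]]
force: [-7.0, 0.9, 14.0]
opening: 0.337
```

```bash
python3 -c "
from h import *
rem()"
```

```text
25.6 F tool [  0.5  -0.1 -15.6] M [ 0.01  0.44 -0.06] remain tool mm [-0.2  0.1 -1.7]
```

Request:
{"method": "play_rows", "body": {"targets": [[0.9,-0.0008,0.0002,0.0018,0,0,0],[0.42,0,0,0,0,0,0],[0.42,0,0,0,0,0,0],[0.42,0,0,0,0,0,0],[0.42,-0.0042,0.0006,0.0091,0,0,0],[0.42,-0.0084,0.0012,0.0182,0,0,0],[0.42,-0.0126,0.0018,0.0272,0,0,0],[0.42,-0.0126,0.0018,0.0272,0,0,0],[0.42,-0.015,0.02,0.02,0,0,0],[0.42,-0.015,0.03,0.02,0,0,0],[0.42,0,0,0,0,0,0],[0.42,0,0,0,0,0,0]]}}

```text
time_s: 27.1
position: [0.503, 0.0968, 0.2563]
tcp_rot: [[-0.896, 0.142, 0.421], [0.128, 0.99, -0.06], [-0.425, -0.0, -0.905]]
force: [0.2, -0.2, 0.6]
opening: 0.581
```

```bash
python3 - <<'E'
from h import *
s=bot.read_state(); print(s['time_s'],s['position'],s['force'])
im=bot.capture("wrist"); sc=bot.capture("scene");cv2.imwrite("raw_s12.png",sc)
out=np.hstack([cv2.resize(im[110:260,100:300],(400,300),interpolation=cv2.INTER_CUBIC)]*1+[cv2.resize(sc[150:225,170:270],(400,300),interpolation=cv2.INTER_CUBIC)])
out=np.vstack([cv2.resize(im[110:230,40:360],(800,300),interpolation=cv2.INTER_CUBIC),cv2.resize(sc[157:199,180:292],(800,300),interpolation=cv2.INTER_CUBIC)])
cv2.imwrite("pics/fin.png",out)
E
```

```text
27.1 [0.5029914  0.09675988 0.25627573] [ 0.18305499 -0.23520316  0.57398534]
```

View pics/fin.png

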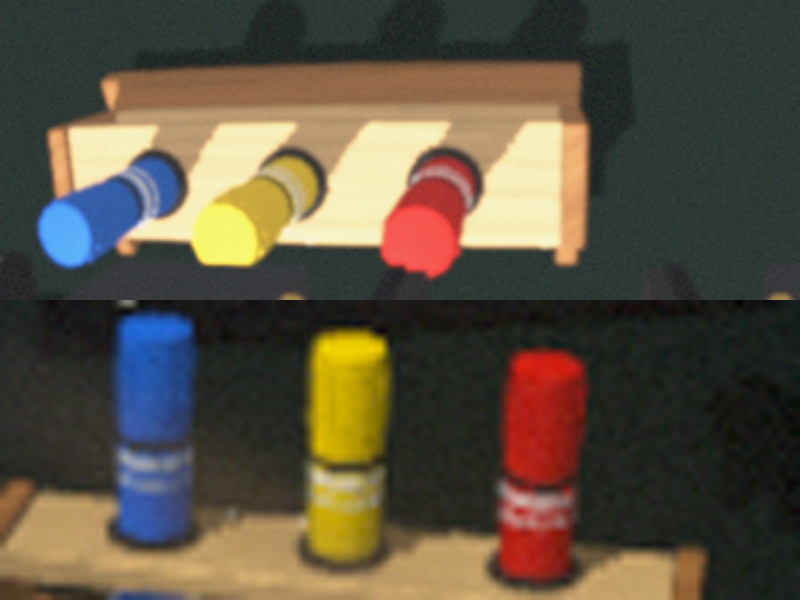

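```bash
python3 -c "
from rig import bot
print(bot.hand_in())"
```

```text
the job is handed in; nothing more can be done
None
```

I pulled the blue cap off the red marker and pressed it onto the blue marker. I then picked the red cap up from the table and pressed it onto the red marker. I handed the job in at about 27 s.

**Pressing:** I stopped each push once the force rose like the seal ring's spring. That was about 18 N for blue and 16 N for red, well under the 45 N that would crush a ring. The blue cap also showed about 3 N of sideways force going on, which I reduced with small corrections.

**Last picture, before hand-in:** In the scene view, both caps measure the same from top to ring as the yellow one (about 130 pixels). They show no white gap at the ring and look square, and all three markers stand at the same height in the stand. The gripper was clear and touching nothing.

**Not checked directly:**
- **Clicks:** I only saw the forces at the end of each move, so the clicks are inferred. The signs were a brief downward pull as each cap snapped over, then the stiff seal-ring contact.
- **Other things on the table:** I kept the arm away from them but took no separate final picture of them.

No check failed. The first camera estimates of the stand's position differed by about 3 mm, and I settled that with close-up wrist pictures.

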